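Park the soldering iron and set the station to standby

ROBOT

A 7-joint arm with a two-finger parallel gripper is mounted at the origin on the work surface. World frame = base frame: x ahead of the robot, y to its left, z up, the work surface at z = 0. Lengths are in m, angles in degrees, forces in N, time in s.
With the tool pointing down it reaches from about 0.4 to 0.75 m from the base axis. Payload 19.5 kg.
Tool frame: the origin (TCP) lies on the centre line of the jaws, within the pads' length; the fingertips stand 25 mm ahead of it and the grasp point (between the pads) lies 6 mm ahead of it; z points along the fingers, y is the line along which they close (so a half turn about z gives the same grasp; the last joint's range is limited). The gripper opens to 85 mm and grips with 20 to 120 N. Pads are 22 mm wide; open, the fingers measure 114 mm over their backs; the gripper's body (76 mm by 85 mm) begins 54 mm behind the grasp point. The pads swing forward as they close: fully open they stand 13 mm farther back than shut.
Start: joints at [63.214, 40.479, -1.581, 85.061, 1.261, 54.483, -4.326], TCP at [0.237, -0.524, 0.256] pointing down, gripper open.
Joint ranges: [-155.06, 155.06], [-18.47, 123.98], [-90, 86.84], [0, 140.48], [-83.41, 263.41], [0, 116], [-161.91, 161.91]. Speed limits (degrees/s): [108.29, 108.29, 147.25, 147.25, 172.46, 172.46, 172.46].

INTERFACE

Orientations are given as a 3x3 rotation matrix whose columns are the frame's x, y, z axes.
In Python, from workcell import r gives the robot as it stands. The module is installed in compiled form; this text tells all that it offers. Calls block until the motion is done:
- r.move_to(position, orientation): joint-space move of the TCP to a pose.
- r.servo_line(position, ori=None, speed=0.15): straight line of the TCP; ori=None keeps the orientation; speed is the mean speed in m/s.
- r.goto_joints(angles): joint-space move.
- r.release() and r.grab(grasp_force=None): open the fingers fully, or close them until they stop; grasp_force is the grip in N (None keeps the last).
- r.hold(seconds).
- r.inverse_kinematics(position, orientation): joint angles nearest the present ones, or None.
- r.sense(): the state.
- r.snapshot(name): name is "scene" or "top"; returns the picture (480x640x3 uint8, red, green, blue); there is no depth.
- r.calibration(name): a dict with "K" (3x3 intrinsics, pixels), "k1" (the pictures are not rectified: a ray, as slopes to the right and down, at radius r is drawn at 1 + k1 r^2 times it, then the intrinsics apply), "cam_to_world" (4x4, takes a point from camera to world coordinates). Camera axes: x right, y up, looking along -z (the intrinsics and any distortion apply to the point x, -y, -z); pixel columns grow to the right and rows downward; lengths in m; the calibration is good to about 2 mm. A picture is of the moment at which its call begins. calibration takes no time and is no camera call.
A pose or a line that the arm cannot do raises r.Unreachable and nothing moves.
- r.hand_in(): hands the job in; it is judged then, once.
The state is a dict: "time": time; "joints": joint angles; "joint_vel": joint speeds; "joint_efforts": joint torques, N m; "eef_pos": TCP position; "tool_rot": TCP orientation; "ft_force": force on the tool from outside, world axes, zero at the start; "wrist_torque": the same for the moment, N m; "gripper_width": finger opening in m; "grip_force": force on a finger pad.
Only numpy, scipy, OpenCV 4.12 (cv2) and the standard library are available. Lean on these libraries where they do the work, as an engineer would, in place of code of your own. Each camera call takes 0.05 s, during which the arm holds its last target. There are 200 camera calls.

TASK

Shut this soldering place down for the break: pick up the cordless soldering iron and slide its barrel, tip first, down through the slanted eyelet of the steel stand until the iron is fully home with its orange collar against the yellow flange, and let go of it. Then turn the selector on top of the teal soldering station three clicks clockwise (seen from above), so that its white pointer rests at the green mark. Leave the solder spool, the brass tin and the orange meter where they are.

Things in the scene. Friction and masses are not known exactly. Their poses are not given: they have to be found in the camera images.
- iron: Cordless soldering iron, 200 mm long, 0.13-0.25 kg, lying with its tip roughly towards the robot. Origin on the long axis, in the handle; x runs along the iron to the tip. Square handle 26 x 26 mm, black, teal at the rear, x = -60 to +50 mm (its axis 13 mm above the table); orange collar, diameter 26, to +56 mm; round steel barrel, diameter 10, to +120 mm; copper cone. Parks at any roll.
- iron_tip (a point): The end of the iron's tip, x = +140 mm on its axis; the copper cone narrows there from 10 to 4 mm diameter over 20 mm.
- iron_collar (a point): Centre of the front face of the iron's orange collar, x = +56 mm on its axis. The iron's centre of mass lies between x = 0 and +20 mm.
- guard: Slanted eyelet of the iron stand (fixed). Origin at the centre of the mouth, 85 mm above the table, in the flat face of a yellow flange 40 mm in diameter, 4 mm thick. z points out of the mouth, 35 degrees above level, roughly away from the robot; the iron enters along -z. Straight bore 15 mm in diameter, 45 mm long (tube 23 mm outside), then a wire coil 23 mm wide to z = -87 mm.
- stand: Fixed steel stand that carries the eyelet. Origin on the table right below the mouth of the eyelet; x is the level direction out of the mouth. Foot 120 x 80 x 14 mm from x = -90 to +30 mm, one upright under the tube.
- guard_seat (a point): Point on the bore's axis 84 mm inside the mouth, where the iron's tip lies when it is home, its collar stopped by the flange. Let go there, it rests by itself, drooping a few degrees.
- station: Fixed teal soldering station, 150 (x) x 120 (y) x 85 mm high, origin under its centre; black front with display at -x, towards the robot. It stands on one side of the stand, the iron lies on the other; sides vary.
- dial_grip (a point): On the selector's upright axis (middle of the station's top), 107 mm above the table, at the height to grip. The selector is a grey bar 58 mm long, 16 mm wide, from 95 to 120 mm above the table, on a disc 62 mm in diameter. At joint 0 the bar lies along the station's x.
- dial_pointer (a point): Pointer end of the white line on top of the selector bar, 29 mm from the axis, 120 mm above the table; towards the station's -x when the joint is 0.
- dial (a joint): Selector angle in rad, growing clockwise seen from above. Starts at the rest position 0 (pointer to the station's front). Clicks every 0.419 (24 degrees) at about 0.06 N m and snaps to the nearest rest when let go; three clicks clockwise is 1.257, at the green mark (white dots at other rests). Stops at -1.05 and 2.72.
- spool: Bystander: solder spool standing on end, 64 mm in diameter, 62 mm high, 0.4 kg, origin under its centre.
- tin: Bystander: open brass tin, 68 mm in diameter, 50 mm high, origin under its centre.
- meter: Bystander: orange hand meter lying on its back, 180 (x) x 85 x 42 mm, origin under its centre.
Not all that is in view belongs to the job. There is more than one size of the iron; the job needs the smaller. Of the things that look like the station, the larger one is meant.

How it is judged (in metres and radians):
On the way, in this order (a step that is already met when the one before it is completed fails the run):
1. the iron is home in the eyelet of the stand and let go (distance between iron_collar and guard below 0.008 m and distance between iron_tip and guard_seat below 0.013 m and angle between the x axis of iron and the z axis of guard, either way round below 0.2 rad and contact force between the fingers and iron below 0.05 N), for 0.2 s.
2. the selector has been turned three clicks clockwise (value of joint dial between 1.1066 and 1.4066 rad), for 0.2 s.
At the end, for the whole second after the job is handed in: The iron rests in the stand's eyelet, its collar within 8 mm of the mouth, its tip within 13 mm of the seat point and its axis within 0.2 rad of the bore's, at rest; the selector rests within 0.15 rad of 1.257 rad, three clicks clockwise from its start (all of step 2 and distance between iron_collar and guard below 0.008 m and distance between iron_tip and guard_seat below 0.013 m and angle between the x axis of iron and the z axis of guard, either way round below 0.2 rad and linear speed of iron below 0.02 m/s and velocity of joint dial between -0.1 and 0.1 rad/s); the robot touches nothing.
It fails at once if the spool is moved more than 25 mm (distance of spool from where it was at the start of the episode above 0.025 m).
It fails at once if the tin is moved more than 25 mm (distance of tin from where it was at the start of the episode above 0.025 m).
It fails at once if the meter is moved more than 25 mm (distance of meter from where it was at the start of the episode above 0.025 m).
It also fails if it takes over 66 s, if anything falls off the work surface, if the arm or the gripper's body presses on something with over 40 N, if the wrist force passes 120 N, or if a joint passes its speed limit or range.

## Working session

There is one attempt and no reset: what is moved stays moved. The work goes in short steps, each a Python script; the robot and the scene stay as the last script left them, time stands still between calls to the robot, and variables do not carry over. Pictures are saved under pics/ and viewed, at most 10 in all, crops included, and the job is handed in when it is done.

```bash
mkdir -p pics; python3 - <<'E'
from workcell import r
import cv2
for n in("scene","top"):
    im=r.snapshot(n); cv2.imwrite(f"pics/{n}0.png",im[:,:,::-1]); c=r.calibration(n); print(n,c)
print(r.sense())
E
```

```text
scene {'K': array([[604.73293619,   0.        , 320.65633912],
       [  0.        , 604.73293619, 242.99018303],
       [  0.        ,   0.        ,   1.        ]]), 'k1': -0.150479532595277, 'cam_to_world': array([[ 0.83752872, -0.45860731,  0.2970269 ,  0.89951731],
       [ 0.54636831,  0.70813549, -0.44724244, -0.60795953],
       [-0.00522664,  0.53686447,  0.84365231,  1.27154693],
       [ 0.        ,  0.        ,  0.        ,  1.        ]])}
top {'K': array([[492.65565056,   0.        , 317.26735712],
       [  0.        , 492.65565056, 228.06759635],
       [  0.        ,   0.        ,   1.        ]]), 'k1': 0.02306387082444042, 'cam_to_world': array([[ 0.02613817,  0.99210823, -0.12262973,  0.33175976],
       [-0.99944232,  0.02848525,  0.01742527,  0.02018507],
       [ 0.0207809 ,  0.12210588,  0.99229951,  1.26614863],
       [ 0.        ,  0.        ,  0.        ,  1.        ]])}
{'time': 0.1, 'joints': array([63.21423147, 40.51061977, -1.5810068 , 85.07988262,  1.26251399,
       54.4812061 , -4.32421686]), 'joint_vel': array([ 0.01359562, -0.17227437, -0.02507187, -0.11517096, -0.01485824,
       -0.04946444, -0.06675292]), 'joint_efforts': array([ 2.16799781e-03, -8.84296131e+01,  1.23666923e+00, -2.36458433e+01,
        1.70299649e-02,  4.97365632e-03, -1.24792255e-04]), 'eef_pos': array([ 0.237408  , -0.52348816,  0.25587936]), 'tool_rot': array([[ 9.10696385e-01,  4.13076128e-01, -4.54922081e-04],
       [ 4.13076373e-01, -9.10696007e-01,  8.32409402e-04],
       [-7.04472703e-05, -9.45989796e-04, -9.99999550e-01]]), 'ft_force': array([-0.45946655,  0.35729017, -0.8575839 ]), 'wrist_torque': array([-0.00358506,  0.03221374,  0.01365001]), 'grip_force': 0.0, 'gripper_width': 0.08553350208089537}
```

View pics/scene0.png

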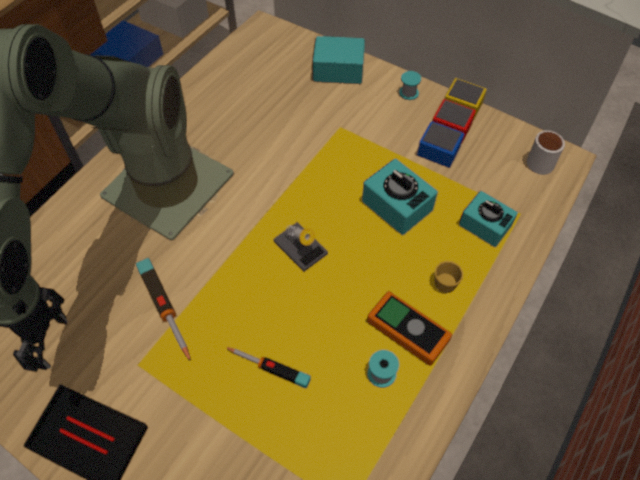

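View pics/top0.png

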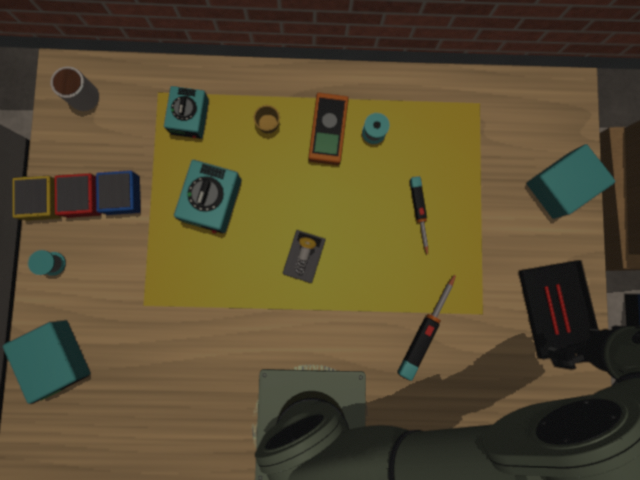

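Iron candidates: the small iron at top (420,215) / scene (270,367), and the large iron at top (428,330) / scene (163,308). Station candidates: the larger at top (208,195) / scene (400,195), the smaller at top (186,112), and plain teal boxes at (570,183) and (47,362). I choose the small iron and the larger station, and check both close up.

```bash
python3 - <<'E'
import cv2,numpy as np
t=cv2.imread("pics/top0.png");s=cv2.imread("pics/scene0.png")
def c(im,u,v,w=50,h=50): return cv2.resize(im[v-h:v+h,u-w:u+w],(266,266),interpolation=cv2.INTER_CUBIC)
cv2.imwrite("pics/crop1.png",np.vstack([np.hstack([c(t,420,215),c(t,305,255,35,35),c(t,208,195,42,42)]),np.hstack([c(s,270,367),c(s,302,244,35,35),c(s,400,195,42,42)])]))
E
```

```text
(no output)
```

View pics/crop1.png

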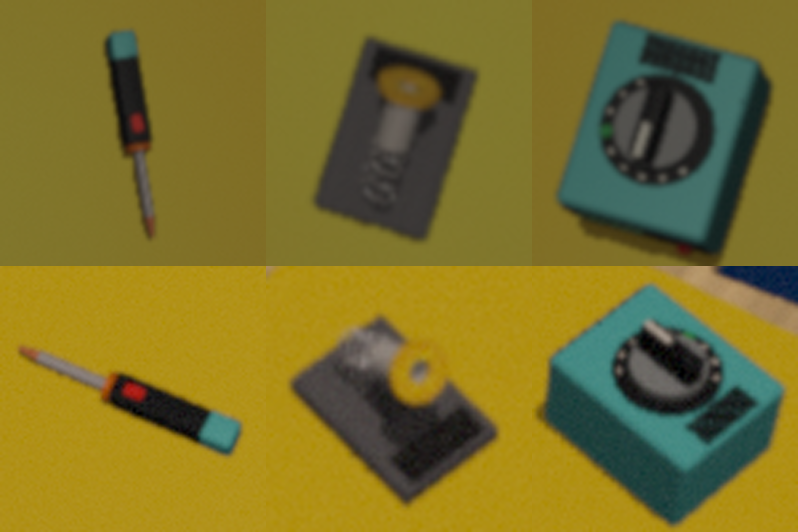

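Both choices hold up: the small iron (top crop; teal rear, tip down towards the robot), and the larger station with its dark selector bar, white pointer to the front and green mark 72° clockwise of it. Next I measure from both views.

```bash
cat > h.py <<'E'
import cv2,numpy as np
from workcell import r
C={n:r.calibration(n) for n in("scene","top")}
def ray(n,p):
    c=C[n];M=c["cam_to_world"];d=np.array([c["k1"],0,0,0,0.])
    x,y=cv2.undistortPoints(np.float64([[p]]),c["K"],d)[0,0]
    v=M[:3,:3]@[x,-y,-1];return M[:3,3],v/np.linalg.norm(v)
def plane(n,p,z): o,v=ray(n,p);return o+v*(z-o[2])/v[2]
def tri(ps,pt):
    o1,a=ray("scene",ps);o2,b=ray("top",pt)
    s=np.linalg.lstsq(np.c_[a,-b],o2-o1,rcond=None)[0]
    p,q=o1+a*s[0],o2+b*s[1];return (p+q)/2,np.linalg.norm(p-q)
def proj(n,P):
    c=C[n];M=np.linalg.inv(c["cam_to_world"]);q=M[:3,:3]@P+M[:3,3]
    s=np.array([q[0],-q[1]])/-q[2];s=s*(1+c["k1"]*(s@s));return c["K"][:2,:2]@s+c["K"][:2,2]
def biggest(m): return max(cv2.findContours(m,cv2.RETR_EXTERNAL,cv2.CHAIN_APPROX_NONE)[0],key=cv2.contourArea)
def roi(m,u,v,w,h=None):
    h=h or w;o=np.zeros_like(m);o[v-h:v+h,u-w:u+w]=m[v-h:v+h,u-w:u+w];return o
E
python3 - <<'E'
from h import *
im={n:cv2.imread(f"pics/{n}0.png") for n in C}
hsv={n:cv2.cvtColor(im[n],cv2.COLOR_BGR2HSV) for n in C}
mat={"top":hsv["top"][290,380],"scene":hsv["scene"][300,260]};print(mat)
print("flange",hsv["top"][236,302:316].tolist(),hsv["scene"][229:246,307].tolist())
# iron
out={}
for n,(u,v,w) in {"scene":(270,367,50),"top":(420,215,48)}.items():
    H=hsv[n].astype(int)
    m=((abs(H[...,0]-int(mat[n][0]))>5)|(H[...,1]<140)|(H[...,2]<60)).astype(np.uint8)*255
    c=biggest(roi(m,u,v,w))
    mm=np.zeros_like(m);cv2.drawContours(mm,[c],-1,255,-1);P=np.argwhere(mm)[:,::-1].astype(float)
    vx,vy,x,y=cv2.fitLine(P.astype(np.float32),cv2.DIST_L2,0,.01,.01).ravel()
    d=np.array([vx,vy]);t=(P-[x,y])@d;e=[np.array([x,y])+d*t.min(),np.array([x,y])+d*t.max()]
    # tip = narrow end
    wid=[np.sum(t<t.min()+15),np.sum(t>t.max()-15)]
    if wid[0]>wid[1]: e=e[::-1]
    th=(H[...,0]>80)&(H[...,0]<100)&(H[...,1]>90)&(mm>0);tc=np.argwhere(th)[:,::-1].mean(0)
    out[n]=(e[0],e[1],tc);print(n,np.round(out[n],1).tolist(),len(P))
for i,k in enumerate(("tip","rear","teal")): print(k,tri(out["scene"][i],out["top"][i]), plane("top",out["top"][i],.013),plane("scene",out["scene"][i],.013))
print("guard",tri((307,237.2),(308.2,242.9)));print("dial",tri((400.6,185.5),(204.8,194.4)))
E
```

```text
{'top': array([ 26, 171, 128], dtype=uint8), 'scene': array([ 24, 222, 177], dtype=uint8)}
flange [[13, 70, 33], [16, 98, 34], [16, 103, 37], [18, 120, 36], [17, 102, 35], [15, 82, 31], [17, 62, 29], [12, 47, 27], [0, 26, 30], [18, 38, 34], [18, 34, 37], [17, 41, 44], [23, 60, 51], [23, 78, 59]] [[23, 250, 169], [22, 237, 170], [23, 222, 172], [24, 222, 169], [24, 192, 150], [20, 119, 120], [17, 55, 97], [15, 40, 103], [15, 45, 124], [17, 64, 144], [19, 113, 158], [22, 187, 168], [23, 230, 173], [24, 246, 170], [22, 235, 166], [22, 218, 146], [20, 176, 107]]
scene [[227.1, 347.7], [308.8, 382.1], [301.6, 379.1]] 822
top [[426.4, 253.1], [414.3, 175.8], [415.4, 182.2]] 654
tip (array([ 0.4301925 , -0.28503997,  0.00500092]), np.float64(0.0017806563838853864)) [ 0.43021292 -0.28249093  0.013     ] [ 0.43247068 -0.28764713  0.013     ]
rear (array([ 0.63059882, -0.25245777,  0.01070309]), np.float64(0.002689494463786757)) [ 0.63105428 -0.25106495  0.013     ] [ 0.63010532 -0.25402007  0.013     ]
teal (array([ 0.61362402, -0.25532762,  0.01046845]), np.float64(0.0027278003589484958)) [ 0.61406826 -0.25386204  0.013     ] [ 0.6131974  -0.25695882  0.013     ]
guard (array([0.44249836, 0.02084826, 0.07689843]), np.float64(0.0015876775390988064))
dial (array([0.55365529, 0.27570886, 0.0778868 ]), np.float64(0.0007813935456544904))
```

```bash
python3 - <<'E'
from h import *
im={n:cv2.imread(f"pics/{n}0.png") for n in C}
hsv={n:cv2.cvtColor(im[n],cv2.COLOR_BGR2HSV).astype(int) for n in C}
T,S=hsv["top"],hsv["scene"];ov={n:im[n].copy() for n in im}
# bore hole in scene
m=roi(((S[...,1]<150)).astype(np.uint8)*255,307,237,7);c=biggest(m);eh=cv2.fitEllipse(c);print("hole scene",eh)
# flange in top
m=roi(((T[...,0]>16)&(T[...,0]<30)&(T[...,1]>110)&(T[...,2]>60)).astype(np.uint8)*255,308,243,12);c=biggest(m);ef=cv2.fitEllipse(cv2.convexHull(c));print("flange top",ef,cv2.boundingRect(c))
g,e=tri(eh[0],ef[0]);print("guard",g,e)
for z in(.085,):print(plane("scene",eh[0],z),plane("top",ef[0],z))
# foot
m=roi(((T[...,1]<110)).astype(np.uint8)*255,305,257,30);m=cv2.morphologyEx(m,cv2.MORPH_CLOSE,np.ones((9,9)));c=biggest(m);b=cv2.boxPoints(cv2.minAreaRect(c));cv2.polylines(ov["top"],[np.int32(b)],1,(0,0,255))
w=np.array([plane("top",p,.014)[:2] for p in b]);print("foot",w.tolist());
for i in range(4):
    d=w[(i+1)%4]-w[i];print(np.linalg.norm(d),np.degrees(np.arctan2(d[1],d[0])))
# station
E={}
for n,(u,v,R) in {"top":(206,195,42),"scene":(400,195,42)}.items():
    H=hsv[n];teal=((H[...,0]>78)&(H[...,0]<100)&(H[...,1]>80)).astype(np.uint8)*255
    c=biggest(roi(teal,u,v,R));F=np.zeros_like(teal);cv2.drawContours(F,[cv2.convexHull(c)],-1,255,-1)
    D=((F>0)&(teal==0)).astype(np.uint8)*255
    D=roi(D,*( (205,195,20) if n=="top" else (401,186,20)));D=cv2.morphologyEx(D,cv2.MORPH_OPEN,np.ones((5,5)));cd=biggest(D);e=cv2.fitEllipse(cv2.convexHull(cd));E[n]=e;print("disc",n,e)
    cv2.ellipse(ov[n],e,(0,0,255),1)
    gm=roi(((H[...,0]>45)&(H[...,0]<78)&(H[...,1]>100)).astype(np.uint8)*255,u,v,30);q=np.argwhere(gm)[:,::-1];print("green",n,len(q),q.mean(0))
    wm=((H[...,1]<60)&(H[...,2]>(110 if n=="top" else 150))).astype(np.uint8)*255
    wm=roi(wm,int(e[0][0]),int(e[0][1]),20);cs=[k for k in cv2.findContours(wm,0,1)[0]];print("white",[(cv2.minAreaRect(k)) for k in cs if cv2.contourArea(k)>6])
    if n=="top":
        b=cv2.approxPolyDP(cv2.convexHull(c),4,True)[:,0];print("hull",b.tolist())
print("dial",tri(E["scene"][0],E["top"][0]))
cv2.ellipse(ov["top"],ef,(0,0,255),1);cv2.ellipse(ov["scene"],eh,(0,0,255),1)
def c(n,u,v,w): return cv2.resize(ov[n][v-w:v+w,u-w:u+w],(300,300),interpolation=cv2.INTER_NEAREST)
cv2.imwrite("pics/ov.png",np.vstack([np.hstack([c("top",305,255,35),c("top",206,195,42)]),np.hstack([c("scene",302,244,35),c("scene",400,195,42)])]))
E
```

```text
hole scene ((306.81329345703125, 236.28851318359375), (3.9566850662231445, 5.478750705718994), 19.42870330810547)
flange top ((307.1134338378906, 242.48907470703125), (10.391465187072754, 17.65976905822754), 106.73655700683594) (299, 237, 17, 12)
guard [0.44230843 0.0226586  0.07873753] 0.0009388374170489075
[0.44437644 0.01901745 0.085     ] [0.44207353 0.0229585  0.085     ]
foot [[0.3680768875480358, 0.08436370293767632], [0.4813828729345084, 0.0527216044725079], [0.45980152980260813, -0.02254311263780107], [0.3468640509132636, 0.009948711364927997]]
0.11764127132804605 -15.603048620646742
0.07829771397091778 -105.9996713548367
0.11751847839767779 163.94960821425497
0.0773794249711494 74.08919803320303
disc top ((205.06961059570312, 193.43263244628906), (34.79191970825195, 35.06767654418945), 56.25198745727539)
green top 15 [188.6        193.93333333]
white []
hull [[192, 161], [235, 172], [239, 179], [223, 231], [175, 215]]
disc scene ((400.0578308105469, 184.65235900878906), (27.071796417236328, 33.70003890991211), 103.08463287353516)
green scene 11 [404.27272727 179.36363636]
white []
dial (array([0.5539399 , 0.27293303, 0.08498221]), np.float64(0.0012882346514633948))
```

View pics/ov.png

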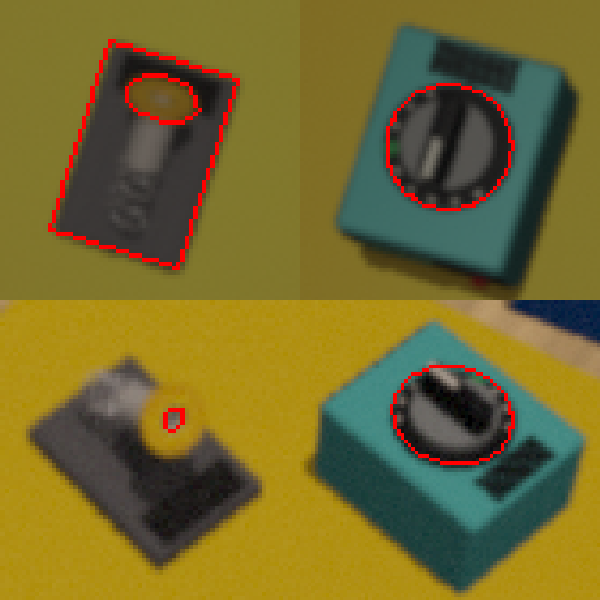

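The red fits sit on the flange (top 307,242), the bore mouth (scene 307,236) and the dial disc (top 205,193; scene 400,185). Lengths check out: iron 202 mm, foot 118 x 78 mm. Both views share a small bias of about -7 mm in z and ±2 mm in y, so I use the midpoints. Next: plan check and pick.

```bash
cat >> h.py <<'E'
tip0=np.array([.4313,-.285]);rear0=np.array([.6303,-.2526])
d0=(tip0-rear0)/np.linalg.norm(tip0-rear0);org0=(tip0-.14*d0+rear0+.06*d0)/2
GX=8e-3 # grip at iron x
yaw=np.radians(-15.8);lev=np.array([np.cos(yaw),np.sin(yaw),0])
c35,s35=np.cos(np.radians(35)),np.sin(np.radians(35))
gz=lev*c35+np.array([0,0,s35])
G=np.array([.4432,.0210,.085])
def R(xa,za,s=1): return np.c_[s*xa,np.cross(za,s*xa),za]
DN=np.array([0,0,-1.])
def pick(s): return R(np.r_[d0,0],DN,s)
zin=lev*s35-np.array([0,0,c35])
def ins(s): return R(-gz,zin,s)
def tcp_ins(a,off=np.zeros(3)): # a = collar distance from mouth along gz
    return G+off+gz*(a+.056-GX)-zin*.015
E
python3 - <<'E'
from h import *
print(org0,d0)
P=np.r_[org0+GX*d0,0]
J=lambda p,R:(lambda q:None if q is None else np.round(q,0))(r.inverse_kinematics(p,R))
for s in(1,-1):
    print(s,J(P+[0,0,.2],pick(s)),J(P+[0,0,.028],pick(s)),J(tcp_ins(.12),ins(s)),J(tcp_ins(0),ins(s)))
E
```

```text
[ 0.57028014 -0.26237208] [-0.98700361 -0.16069808]
1 [ 41.  54. -45.  78.  39.  64.  91.] [ 38.  66. -36.  84.  48.  46.  84.] [ 28.  60. -77. 124. 105.  76. -26.] None
-1 [ 19.  49.   6.  79.  -6.  53. -54.] [ 20.  63.   4.  84.  -6.  33. -53.] [ -0.  41. -14. 125. 127.  29. 122.] None
```

```bash
cat >> h.py <<'E'
def rot(x,up,t): # tool z leaning by t deg from the iron's normal towards the tip
    t=np.radians(t);return -up*np.cos(t)+x*np.sin(t), x*np.cos(t)+up*np.sin(t)
def pose(x,up,s,t,org,h):  # TCP pose: gripping iron (axis x, up normal, origin org) h behind the axis
    z,xa=rot(x,up,t);return org+x*GX-z*h,R(xa,z,s)
UP=np.array([0,0,1.]);X0=np.r_[d0,0];upin=-zin
def pk(s,t,z,h): return pose(X0,UP,s,t,np.r_[org0,.013+z],h)
def pin(s,t,a,h,off=np.zeros(3)): return pose(-gz,upin,s,t,G+off+gz*(a+.056),h)
E
python3 - <<'E'
from h import *
J=lambda p:(lambda q:None if q is None else np.round(q,0).tolist())(r.inverse_kinematics(*p))
for t in(10,15,20,25,30):
  h=.015+.011*np.tan(np.radians(t)) 
  for s in(1,-1):
    print(t,s,J(pk(s,t,.15,h)),J(pk(s,t,0,h)),J(pin(s,t,.12,h)),J(pin(s,t,0,h)))
E
```

```text
10 1 [36.0, 59.0, -43.0, 69.0, 40.0, 77.0, 92.0] [35.0, 69.0, -38.0, 73.0, 45.0, 63.0, 87.0] [-13.0, 40.0, 12.0, 116.0, 48.0, 2.0, 21.0] [23.0, 65.0, -77.0, 136.0, 101.0, 79.0, -40.0]
10 -1 [16.0, 55.0, 10.0, 69.0, -3.0, 65.0, -57.0] [16.0, 66.0, 9.0, 74.0, -4.0, 49.0, -58.0] [-15.0, 40.0, 15.0, 116.0, -42.0, 2.0, -69.0] [3.0, 47.0, -27.0, 136.0, 126.0, 39.0, 116.0]
15 1 [34.0, 61.0, -43.0, 63.0, 40.0, 85.0, 93.0] [33.0, 71.0, -39.0, 67.0, 45.0, 71.0, 89.0] [-0.0, 39.0, -8.0, 111.0, 48.0, 17.0, 24.0] [26.0, 64.0, -77.0, 131.0, 96.0, 74.0, -32.0]
15 -1 [15.0, 57.0, 11.0, 64.0, -2.0, 73.0, -58.0] [15.0, 68.0, 11.0, 68.0, -3.0, 58.0, -59.0] [-16.0, 41.0, 20.0, 111.0, -33.0, 12.0, -78.0] [-2.0, 44.0, -14.0, 132.0, 125.0, 23.0, 119.0]
20 1 [32.0, 63.0, -43.0, 56.0, 41.0, 93.0, 94.0] [31.0, 74.0, -39.0, 60.0, 45.0, 79.0, 91.0] [8.0, 41.0, -23.0, 105.0, 45.0, 29.0, 28.0] [27.0, 63.0, -77.0, 126.0, 89.0, 70.0, -24.0]
20 -1 [13.0, 60.0, 13.0, 57.0, -1.0, 81.0, -59.0] [13.0, 71.0, 12.0, 61.0, -2.0, 66.0, -60.0] [-15.0, 42.0, 20.0, 106.0, -25.0, 22.0, -85.0] [-8.0, 43.0, -2.0, 127.0, 119.0, 9.0, 127.0]
25 1 [29.0, 66.0, -42.0, 49.0, 42.0, 100.0, 96.0] [29.0, 76.0, -39.0, 53.0, 45.0, 87.0, 93.0] [12.0, 43.0, -28.0, 100.0, 39.0, 38.0, 35.0] [-6.0, 43.0, -2.0, 122.0, 44.0, 8.0, 23.0]
25 -1 [13.0, 64.0, 14.0, 50.0, -0.0, 89.0, -59.0] [13.0, 74.0, 14.0, 54.0, -2.0, 75.0, -61.0] [-13.0, 43.0, 19.0, 100.0, -20.0, 30.0, -89.0] [-13.0, 44.0, 10.0, 122.0, -34.0, 6.0, -78.0]
30 1 [26.0, 69.0, -42.0, 42.0, 44.0, 108.0, 99.0] [26.0, 79.0, -39.0, 45.0, 46.0, 96.0, 96.0] [14.0, 45.0, -31.0, 94.0, 33.0, 46.0, 42.0] [4.0, 44.0, -18.0, 117.0, 44.0, 21.0, 24.0]
30 -1 [12.0, 67.0, 16.0, 43.0, 0.0, 97.0, -59.0] [12.0, 78.0, 15.0, 46.0, -1.0, 84.0, -61.0] [-11.0, 44.0, 18.0, 95.0, -17.0, 39.0, -92.0] [-14.0, 45.0, 13.0, 117.0, -29.0, 16.0, -83.0]
```

```bash
cat >> h.py <<'E'
S_,T_,H_=-1,30,.0214
E
python3 - <<'E'
from h import *
r.release()
r.move_to(*pk(S_,T_,.15,H_)); r.servo_line(pk(S_,T_,.05,H_)[0],speed=.15); r.servo_line(pk(S_,T_,0,H_)[0],speed=.05)
r.grab(80); s=r.sense(); print(s["gripper_width"],s["grip_force"],s["eef_pos"],pk(S_,T_,0,H_)[0],s["time"])
r.servo_line(pk(S_,T_,.15,H_)[0],speed=.12)
s=r.sense();print(s["gripper_width"],s["grip_force"],s["ft_force"],s["time"])
for n in C: cv2.imwrite(f"pics/{n}1.png",r.snapshot(n)[:,:,::-1])
P=np.r_[org0,.163]
out=[]
for n in C:
    im=cv2.imread(f"pics/{n}1.png");u=proj(n,P+.08*X0).astype(int);out.append(cv2.resize(im[u[1]-50:u[1]+50,u[0]-50:u[0]+50],(400,400),interpolation=cv2.INTER_CUBIC));print(n,u,proj(n,P+.14*X0),proj(n,P+.056*X0))
cv2.imwrite("pics/crop2.png",np.hstack(out))
E
```

```text
0.02442134645148169 79.48955297470093 [ 0.57323059 -0.26191535  0.03186884] [ 0.57294505 -0.26193819  0.03153294] 4.45
0.024271829933113467 78.70598316192627 [ 0.12662276  1.65087775 -1.62054315] 5.85
scene [243 328] [217.56234238 317.90538642] [254.31074792 333.45317506]
top [439 221] [443.511544   247.51660713] [437.39717883 211.01212426]
```

View pics/crop2.png

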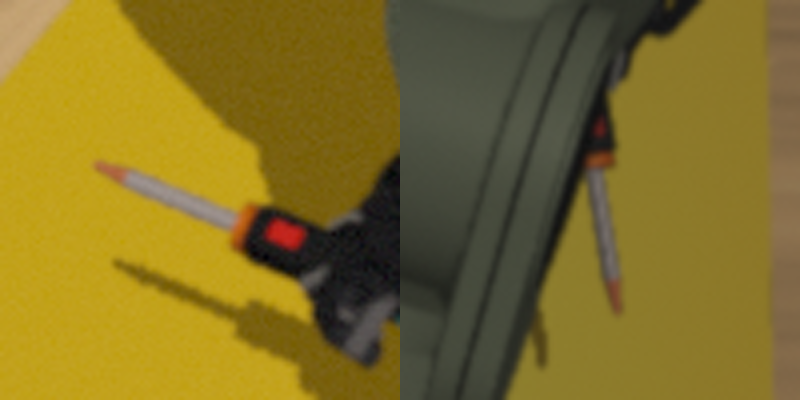

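The tip is at scene (217,319.5), top (443,249.5), within 2 px of the prediction. The collar front is at scene (252,334.5), top (439,212). I compare these with prediction in 3D.

```bash
python3 - <<'E'
from h import *
P=np.r_[org0,.163];np.set_printoptions(precision=4,suppress=True)
for k,x,a,b in(("tip",.14,(217.2,319.5),(443.2,249.5)),("collar",.056,(252,334.5),(439,212.2))):
    p,e=tri(a,b);p0=P+x*X0;d=p-p0;y=np.cross(UP,X0);print(k,p,e,"along %.4f side %.4f up %.4f"%(d@X0,d@y,d[2]))
    for n,q in(("scene",a),("top",b)): 
        d=plane(n,q,.163)-p0;print(n,"along %.4f side %.4f"%(d@X0,d@y))
J=lambda p:np.round(r.inverse_kinematics(*p)).tolist()
q0=pk(S_,T_,.25,H_);print(J(q0));print(J(pin(S_,T_,.13,H_)),[p for p in pin(S_,T_,.13,H_)[0]])
E
```

```text
tip [ 0.4291 -0.286   0.1538] 0.0018730235639166568 along 0.0032 side 0.0007 up -0.0092
scene along -0.0010 side 0.0034
top along 0.0043 side -0.0014
collar [ 0.5124 -0.2754  0.1622] 0.0004089113516613605 along 0.0033 side 0.0035 up -0.0008
scene along 0.0032 side 0.0039
top along 0.0032 side 0.0032
[13.0, 63.0, 16.0, 33.0, 1.0, 111.0, -57.0]
[-10.0, 44.0, 16.0, 93.0, -15.0, 41.0, -94.0] [np.float64(0.5817054404566078), np.float64(-0.018193089089578455), np.float64(0.20841517220964956)]
```

```bash
python3 - <<'E'
from h import *
p,R_=pin(S_,T_,.13,H_)
r.move_to(p+[0,0,.04],R_); r.servo_line(p,speed=.1); r.hold(.3)
s=r.sense();print(s["time"],s["eef_pos"]-p,s["ft_force"],s["gripper_width"],s["joints"])
out=[]
for n in C:
    im=r.snapshot(n)[:,:,::-1];cv2.imwrite(f"pics/{n}2.png",im);u=proj(n,G+gz*.04).astype(int)
    out.append(cv2.resize(im[u[1]-40:u[1]+40,u[0]-40:u[0]+40],(400,400),interpolation=cv2.INTER_CUBIC))
    print(n,u-40,"tip",proj(n,G+gz*.046),"mouth",proj(n,G),"collar",proj(n,G+gz*.13))
cv2.imwrite("pics/crop3.png",np.hstack(out))
E
```

```text
7.7917 [ 1.33277206e-04 -2.85194925e-05  3.87354725e-04] [-0.09940167 -0.24811113 -1.51089969] 0.024157300894315694 [-10.07841774  43.58731073  15.57888521  92.77334667 -14.48596784
  40.68109368 -94.23388921]
scene [275 198] tip [317.27810206 239.52202608] mouth [306.86717154 235.46557464] collar [337.83078393 247.53069683]
top [272 187] tip [312.74053156 225.84184833] mouth [307.9404863  242.04575715] collar [321.98063411 194.64659648]
```

View pics/crop3.png

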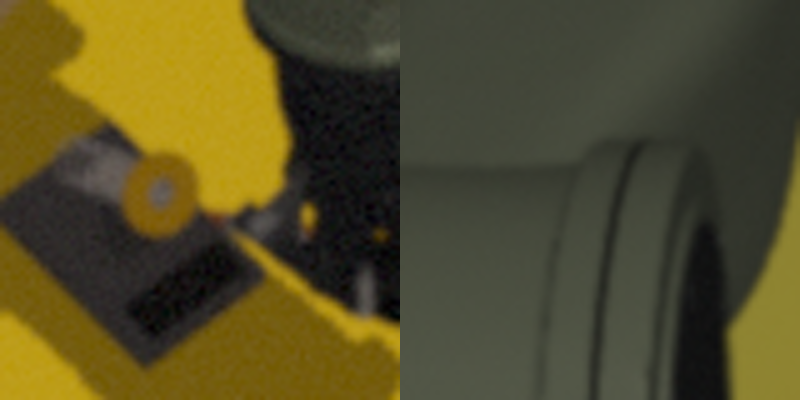

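Scene: tip at about (317,241), mouth centre at (307.2,236.6). The tip is about 1 mm low relative to the mouth, well inside tolerance. I insert in steps while watching the force.

```bash
python3 - <<'E'
from h import *
np.set_printoptions(precision=2,suppress=True)
off=np.array([0,0,.001]);f0=r.sense()["ft_force"]
for a in[.09,.075,.06,.045,.03,.02,.012,.008,.006,.004,.002,0,-.002]:
    r.servo_line(pin(S_,T_,a,H_,off)[0],speed=.06 if a>.012 else .02); s=r.sense();f=s["ft_force"]-f0
    print(a,f,"ax %.2f"%(f@gz),"lat %.2f"%np.linalg.norm(f-gz*(f@gz)),"T",s["wrist_torque"],s["time"])
    if np.linalg.norm(f)>12: print("stop");break
cv2.imwrite("pics/scene3.png",r.snapshot("scene")[:,:,::-1])
E
```

```text
0.09 [-0.29 -0.23  0.42] ax 0.07 lat 0.56 T [0.02 0.12 0.04] 8.7
0.075 [-0.52  0.19  0.49] ax -0.17 lat 0.72 T [-0.    0.13 -0.02] 9.1
0.06 [ 0.21 -0.54  0.17] ax 0.38 lat 0.47 T [ 0.03  0.09 -0.01] 9.5
0.045 [ 0.06 -0.21 -0.14] ax 0.01 lat 0.26 T [0.05 0.11 0.  ] 9.9
0.03 [-0.1   0.09  0.69] ax 0.29 lat 0.63 T [0.02 0.13 0.04] 10.3
0.02 [ 0.3  -0.42  0.24] ax 0.47 lat 0.32 T [0.   0.09 0.04] 10.6167
0.012 [ 0.32 -0.4   1.01] ax 0.92 lat 0.66 T [ 0.02  0.07 -0.01] 11.1667
0.008 [-0.2   0.06 -0.36] ax -0.37 lat 0.17 T [ 0.04  0.12 -0.07] 11.5167
0.006 [-0.6  -0.95  0.27] ax -0.11 lat 1.15 T [ 0.08  0.17 -0.02] 11.7667
0.004 [-0.41  0.78  0.62] ax -0.14 lat 1.07 T [ 0.04  0.12 -0.04] 12.0167
0.002 [ 5.35 -0.96  5.46] ax 7.57 lat 1.47 T [-0.38 -0.95 -0.02] 12.2667
0 [10.68 -3.9  20.14] ax 20.84 lat 10.03 T [-0.97 -2.16  0.02] 12.5167
stop
```

```bash
python3 - <<'E'
from h import *
off=np.array([0,0,.001])
r.servo_line(pin(S_,T_,.0015,H_,off)[0],speed=.02); print(r.sense()["ft_force"])
r.release(); r.hold(.3)
p,R_=pin(S_,T_,.0015,H_,off)
r.servo_line(p-R_[:,2]*.12,speed=.12); r.hold(.3); s=r.sense(); print(s["time"],s["ft_force"],s["gripper_width"])
im=r.snapshot("scene")[:,:,::-1];cv2.imwrite("pics/scene4.png",im)
cv2.imwrite("pics/crop4.png",cv2.resize(im[190:290,260:380],(720,600),interpolation=cv2.INTER_CUBIC))
for x in(-.06,.05,.056): print(x,proj("scene",G+gz*(.056-x)))
E
```

```text
[ 7.96145765 -2.65399582  6.16905194]
15.1833 [ 0.23298679 -0.01300713  0.81142102] 0.08567965809741458
-0.06 [334.2578712  246.13839415]
0.05 [308.19350425 235.98234653]
0.056 [306.86717154 235.46557464]
```

View pics/crop4.png

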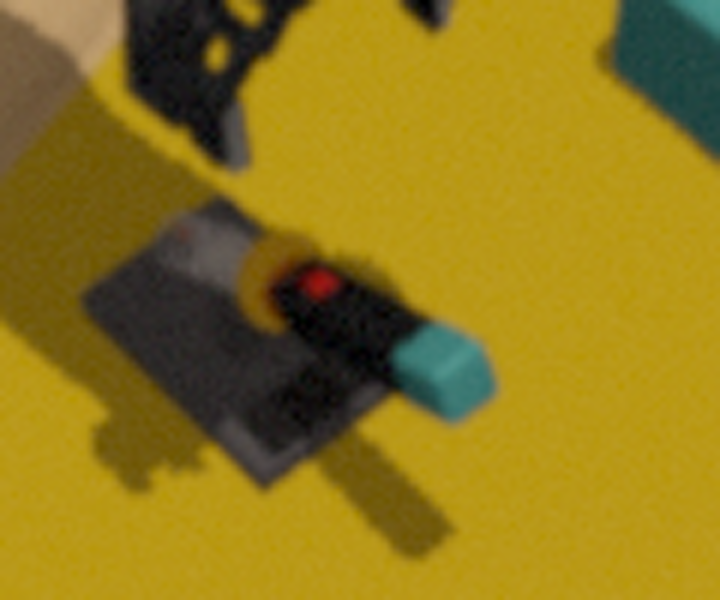

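The iron sits in the eyelet with its collar on the flange (crop 275,285), drooping slightly and free of the gripper. Now the dial.

```bash
cat >> h.py <<'E'
def dpt(z): return (plane("top",(205.07,193.43),.094)+plane("scene",(400.06,184.65),.094))/2*[1,1,0]+[0,0,z]
def dR(cw,s,yaw=-16.):
    a=np.radians(yaw-cw);return R(np.array([np.cos(a),np.sin(a),0]),DN,s)
E
python3 - <<'E'
from h import *
print(plane("top",(205.07,193.43),.094),plane("scene",(400.06,184.65),.094))
for p,q in(((192,161),(175,215)),((192,161),(235,172))):
    d=plane("top",p,.085)-plane("top",q,.085);print(np.degrees(np.arctan2(d[1],d[0])),np.linalg.norm(d))
d=plane("top",(188.6,193.93),.094)-plane("top",(205.07,193.43),.094);print("green",np.degrees(np.arctan2(d[1],d[0])),np.linalg.norm(d))
d=plane("scene",(404.27,179.36),.094)-plane("scene",(400.06,184.65),.094);print("green s",np.degrees(np.arctan2(d[1],d[0])),np.linalg.norm(d))
for s in(1,-1): print(s,[np.round(r.inverse_kinematics(dpt(z),dR(c,s))) if r.inverse_kinematics(dpt(z),dR(c,s)) is not None else None for c,z in((0,.25),(0,.123),(74,.123))])
E
```

```text
[0.55273777 0.27145409 0.094     ] [0.55616325 0.2657044  0.094     ]
-13.843285153087189 0.1381899971537526
77.1878175694213 0.10826267504625561
green 93.55710928964209 0.039255458673766806
green s 87.93560142784175 0.02037228384120208
1 [array([ -39.,   46.,   22.,   77.,  -18.,   60., -120.]), array([ -37.,   55.,   17.,   84.,  -20.,   44., -118.]), array([ -54.,   74.,   74.,   85.,  -72.,   76., -154.])]
-1 [array([-12.,  48., -38.,  76.,  30.,  66.,  21.]), array([-13.,  57., -36.,  83.,  38.,  52.,  14.]), array([-23.,  54., -11.,  84.,  13.,  44., -40.])]
```

```bash
python3 - <<'E'
from h import *
np.set_printoptions(precision=2,suppress=True)
Y=-14.
s=r.sense();r.servo_line(s["eef_pos"]+[0,0,.08],speed=.15)
r.move_to(dpt(.25),dR(0,-1,Y)); r.servo_line(dpt(.15),speed=.12); r.servo_line(dpt(.124),speed=.04)
print(r.sense()["ft_force"],r.sense()["time"])
r.grab(40); s=r.sense();print("w",s["gripper_width"],s["grip_force"],s["ft_force"],s["wrist_torque"])
for c in range(6,79,6):
    cc=min(c,74); r.move_to(dpt(.124),dR(cc,-1,Y)); s=r.sense();print(cc,s["ft_force"],s["wrist_torque"][2:],s["gripper_width"],s["time"])
a=s["tool_rot"][:,0];print(np.degrees(np.arctan2(-a[1],-a[0])))
r.release(); r.hold(.2); r.servo_line(dpt(.24),speed=.12); r.hold(.2); print(r.sense()["ft_force"],r.sense()["time"])
E
```

```text
[-0.09 -0.11  0.41] 19.5333
w 0.015470068203000955 44.18771982192993 [ 9.5  21.32 -3.93] [ 4.2  -2.07 -0.05]
6 [10.21 20.75 -4.11] [-0.03] 0.015288349135433676 20.425
12 [ 8.55 18.77 -3.63] [0.01] 0.015124851694673327 20.675
18 [ 8.56 19.89 -3.6 ] [-0.05] 0.015017897772005493 20.925
24 [ 7.81 18.57 -1.74] [-0.07] 0.01514739004572058 21.175
30 [ 7.28 18.76 -2.93] [0.] 0.01536331117176989 21.425
36 [ 6.58 18.21 -1.3 ] [-0.01] 0.015044975767203216 21.675
42 [ 7.55 17.81 -2.26] [-0.02] 0.015104683829115713 21.925
48 [ 6.68 17.72 -1.38] [-0.03] 0.014958450561131412 22.175
54 [ 4.84 17.67 -1.69] [-0.03] 0.015372868840283785 22.425
60 [ 4.27 17.54 -0.82] [0.02] 0.014734174848008087 22.675
66 [ 4.3  16.91 -1.41] [-0.04] 0.014782415206305173 22.925
72 [ 4.18 17.37 -0.35] [-0.03] 0.014920976599162392 23.175
74 [ 3.17 16.68 -0.66] [0.09] 0.015254176205491337 23.425
-87.93681235421165
[1.21 0.41 0.75] 25.625
```

```bash
python3 - <<'E'
from h import *
r.servo_line(dpt(.32),speed=.15)
q=r.sense()["joints"];q[0]+=-40 if False else 0
try:r.move_to([.35,-.35,.4],dR(0,-1,0.))
except r.Unreachable: r.move_to([.4,-.3,.35],dR(0,-1,-40.))
r.hold(.2)
out=[]
for n in C:
    im=r.snapshot(n)[:,:,::-1];cv2.imwrite(f"pics/{n}5.png",im);
    for u,v in ({"top":((305,250),(206,195)),"scene":((305,240),(400,195))}[n]):
        out.append(cv2.resize(im[v-42:v+42,u-42:u+42],(300,300),interpolation=cv2.INTER_CUBIC))
print(r.sense()["time"],proj("scene",G-gz*.084))
cv2.imwrite("pics/crop5.png",np.vstack([np.hstack(out[:2]),np.hstack(out[2:])]))
E
```

```text
28.95 [289.2272369 228.5929637]
```

View pics/crop5.png

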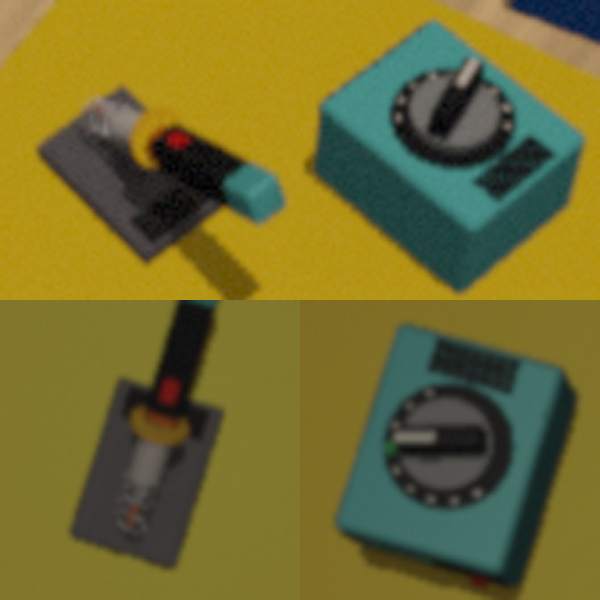

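The white pointer lies at the green mark (bottom-right crop, 395,438 against 390,448). The iron is home: its tip shows in the coil at scene (289.6,226.8), and the predicted seat is (289.2,228.6).

```bash
python3 -c "
from workcell import r
print(r.hand_in())"
```

```text
the job is handed in; nothing more can be done
None
```

The iron is home in the stand and let go, the selector's pointer rests at the green mark, and the job was handed in at about 29 s of the 66 s allowed; the judge's verdict was not shown.

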